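# Stow the flashlight and snap the keeper lever over it

## Robot

A 6-joint arm with a two-finger parallel gripper is mounted at the origin on the work surface. World frame = base frame: x ahead of the robot, y to its left, z up, the work surface at z = 0. Lengths are in m, angles in rad, forces in N, time in s.
With the tool pointing down it reaches from about 0.275 to 0.725 m from the base axis. Payload 15.9 kg.
Tool frame: the origin (TCP) lies between the finger pads; the fingertips stand 17 mm ahead of it and the grasp point (between the pads) lies 2 mm behind it; z points along the fingers, y is the line along which they close (so a half turn about z gives the same grasp; the last joint's range is limited). The gripper opens to 85 mm and grips with 20 to 120 N. Pads are 22 mm wide; open, the fingers measure 114 mm over their backs; the gripper's body (76 mm by 85 mm) begins 54 mm behind the grasp point. The pads swing forward as they close: fully open they stand 13 mm farther back than shut.
Start: joints at [-1.243, 0.213, -0.034, 1.323, 0, 1.571], TCP at [0.161, -0.473, 0.248] pointing down, gripper open.
Joint ranges: [-2.98, 2.98], [-0.74, 1.72], [-1.14, 1.35], [-2.1, 2.04], [-1.57, 1.44], [-3.14, 3.14]. Speed limits (rad/s): [1.89, 1.89, 2.39, 2.57, 3.14, 3.14].

## Interface

Orientations are given as a unit quaternion [w, x, y, z].
In Python, from plant import get_state, snapshot, close_job gives the robot as it stands.
- The arm moves only by the tool play_rows, never from a script. Its argument "targets" is one flat list of numbers, 5 for each row, row after row: the shift along the world's x, y, z in cm, then the turn about the world's z in rad, then the finger opening in cm, from 0 to 8.54. A call has 1 to 20 rows; each row shifts and turns the commanded pose from where the row before left it; what a row does not reach is not made up. A row lasts 1/12 s, in which the tool goes at most 41.7 mm and 7.16 degrees, less where a joint would pass 70% of its speed; a pose out of reach is approached as far as the arm can. A call with a gripper value outside its range is refused whole. The fingers move at their own pace and stop on an object; the grip force is fixed at half the most. Time passes only in rows, so rows that do not move let the fingers close. It gives the time, the measured TCP pose, the force, the opening and the grip force at its end, in the units of the state.
- get_state(): the state, without advancing time (a new reading comes with each control period).
- snapshot(name): name is "scene" or "top" or "wrist"; returns a dict with "img" (400x640x3 uint8, blue, green, red), "range_z" (400x640 float32, m along the optical axis (not along the pixel's ray), 0 where there is no reading), "fovy" (degrees; the focal length in pixels is half the picture's height over the tangent of half this angle, whatever the lens; pixels are square), "cx", "cy" (the principal point, pixels), "R" (3x3) and "t" (3): a world point X has camera coordinates R X + t; the wrist camera has in their place "hand_eye" (4x4, takes a point from camera to tool coordinates, whose origin is the TCP and whose axes are the flange's). Camera axes: x right, y down, z forward; pixel columns grow to the right and rows downward; lengths in m; the calibration is good to about 2 mm. A picture is of the moment at which its call begins: read the wrist's pose just before it.
- close_job(): hands the job in; it is judged then, once.
The state is a dict: "time": time; "joint_positions": joint angles; "qvel": joint speeds; "tau": joint torques, N m; "position": TCP position; "ee_rot": TCP orientation; "ft_force": force on the tool from outside, world axes, zero at the start; "wrist_torque": the same for the moment, N m; "opening": opening from 0.0 (shut) to 1.0 (fully open); "grasp_force": force on a finger pad.
Only numpy, scipy, OpenCV 4.12 (cv2) and the standard library are available. Lean on these libraries where they do the work, as an engineer would, in place of code of your own. Each camera call takes 0.05 s, during which the arm holds its last target. There are 200 camera calls.

## Task

Put the flashlight away in its dock on the mudroom bench by pushing, not picking up: push the tail of the black flashlight with the fingertips until its front end is fully home against the end stop, without lifting it. Then push the red-knobbed keeper lever over past its center so that it snaps across the flashlight. Leave the ice scraper, shoe horn and key dish where they lie.

Things in the scene. Friction and masses are not known exactly. Their poses are not given: they have to be found in the camera images.
- dock: Brown wooden dock fixed to the bench: a board 240 mm long (x), 110 wide (y), 12 thick. Origin: centre of its underside, on the bench. x runs to the end stop, y to the keeper lever's side, z up. Two low rails (tops 22 mm above the bench), 35 mm apart, guide the flashlight from x = -20 mm to the stop; behind x = -20 the board is bare.
- dock_stop (a point): Centre of the inner face of the end stop, a wooden block across the dock's far end: dock x = 104, y = 0 mm, 28 mm above the bench. The block is 60 mm wide, 12 thick, its top 46 mm above the bench.
- flashlight_center (a point): Centre of the loose black flashlight, a cylinder 130 mm long, 32 in diameter, about 0.16 kg, lying along the dock's x on the board, its front part between the rails; axis 28 mm, top 44 mm above the bench. Its lens end starts 45 to 75 mm short of the stop. Home: centre at dock x = 39 mm, tail at x = -26, still behind the rails. A push of 1 to 2 N slides it.
- flashlight_tail (a point): Centre of the flashlight's flat tail end (black rubber cap 27 mm in diameter), 65 mm from its centre, 28 mm above the bench.
- keeper (a joint): Keeper lever's angle (rad). 0 = open: handle leans 0.6 rad outward (dock +y), short keeper arm raised. 0.6 = handle upright, dead center. 1.2 = closed: handle leans 0.6 rad to dock -y, the arm lies level across the flashlight, 2 mm above it. A spring drives it to the nearer end: about 3.5 N at the knob towards -y starts it, less near center, then it snaps over by itself.
- keeper_pivot (a point): The lever's pivot, its axis along the dock's x: dock x = 45, y = 38 mm, 50 mm above the bench, in a steel bracket 34 mm long, 22 wide, top 58 mm above the bench, beside the rail.
- keeper_knob (a point): Centre of the red ball knob, 22 mm in diameter, at the end of the lever's 9 mm thick steel handle, 85 mm from the pivot. Open: dock x = 45, y = 86 mm, 120 mm above the bench. At center: y = 38, 135 mm high. Closed: y = -10, 120 mm high.
- ice_scraper: Loose red plastic ice scraper lying flat, 180 mm long (x), 92 mm wide at the blade, 18 mm high; origin at its underside, mid-length. Not to be disturbed.
- shoe_horn: Loose stainless shoe horn lying flat, 181 mm long (x), 42 mm wide, 11 mm high; origin at its underside, mid-length. Not to be disturbed.
- key_dish: Loose green ceramic dish with keys, 110 mm in diameter, 28 mm high; origin at the centre of its underside. Not to be disturbed.
There are look-alikes about, which are no part of the job. There is more than one size of the part that bears flashlight_center; the job needs the middle-sized.

How it is judged:
By the outcome, as a careful person would: the job done as asked, in the order asked, and still so for the second after the job is handed in, with the robot touching nothing.
It also fails if it takes over 40 s, if anything falls off the work surface, if the arm or the gripper's body presses on something with over 40 N, if the wrist force passes 120 N, or if a joint passes its speed limit or range.

## Working session

There is one attempt and no reset: what is moved stays moved. The work goes in short steps, Python scripts to look and compute and a tool call to move; the robot and the scene stay as the last step left them, time stands still between calls to the robot, and variables do not carry over. Pictures are saved under pics/ and viewed, at most 10 in all, crops included, and the job is handed in when it is done.

Besides the shell and the picture viewer there is one more tool, called after ">>>" by a JSON object that holds its "fn" and its "kwargs", one argument or row to a line. play_rows: Moves the arm, as the interface text tells. Its arguments: {"type":"object","properties":{"targets":{"type":"array","items":{"type":"number"}}},"required":["targets"]}

```bash
mkdir -p pics
cat > h.py <<'E'
import numpy as np,cv2
from plant import get_state,snapshot
def cam(s):
    f=200/np.tan(np.radians(s["fovy"])/2)
    return f,s["cx"],s["cy"],np.array(s["R"]),np.array(s["t"])
def ray(s,u,v,z):
    f,cx,cy,R,t=cam(s); d=R.T@np.array([(u-cx)/f,(v-cy)/f,1]); c=-R.T@t
    return c+d*(z-c[2])/d[2]
def pts(s):
    f,cx,cy,R,t=cam(s); v,u=np.mgrid[:400,:640]; Z=s["range_z"]
    return (np.stack([(u-cx)/f*Z,(v-cy)/f*Z,Z],-1)-t)@R
E
python3 - <<'E'
from h import *
import pickle
d={}
for n in("top","scene"):
    s=snapshot(n); d[n]=s; cv2.imwrite(f"pics/{n}0.png",s["img"]); print(n,s["fovy"],s["cx"],s["cy"],-np.array(s["R"]).T@s["t"])
pickle.dump(d,open("d.pkl","wb"))
s=get_state();print(s["time"],s["position"],s["ee_rot"],s["ft_force"])
E
```

```text
top 42.221482923980055 315.8738346185895 206.4747937255598 [0.46395418 0.07889137 1.05258903]
scene 46.9069667078718 312.5185906610215 201.02225944803877 [ 1.18732665 -0.34583966  0.61636236]
0.1 [ 0.16091288 -0.47313613  0.2478815 ] [-4.47052292e-04  9.86597327e-01  1.63173253e-01 -5.92331385e-05] [ 0.14809254 -0.70765261  0.50796184]
```

View pics/top0.png

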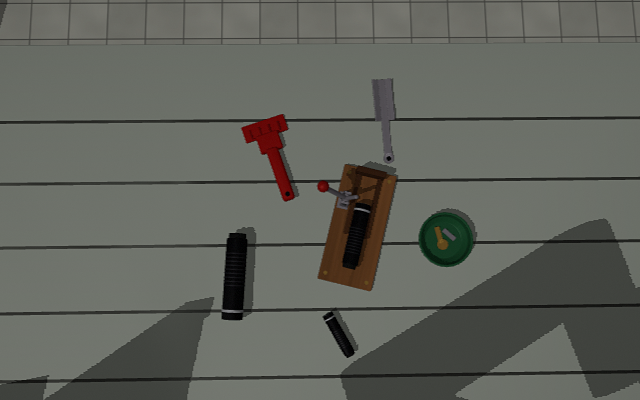

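View pics/scene0.png

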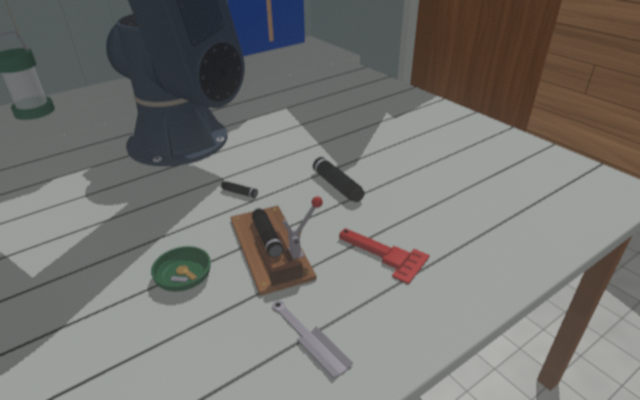

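The pictures show three black flashlights, in top-view pixels: a large one at (234,277), a small one at (339,335), and a middle-sized one at (357,237). The middle one fits, because it lies on the brown dock between the rails. Its white-ringed lens end at (364,208) points to the stop at (371,172), and its tail is at (352,266). The red knob is at (323,187). Next I'll measure and confirm this in a crop.

Run:
```python
from h import *
import pickle
d=pickle.load(open("d.pkl","rb")); s=d["top"]; P=pts(s); hsv=cv2.cvtColor(s["img"],cv2.COLOR_BGR2HSV)
H,S,V=[hsv[...,i].astype(int) for i in range(3)]
# board
m=((H>4)&(H<20)&(S>90)&(V>40)).astype(np.uint8); m[:150]=0;m[300:]=0;m[:,:310]=0;m[:,405:]=0
m=cv2.morphologyEx(m,cv2.MORPH_CLOSE,np.ones((25,25)))
c=max(cv2.findContours(m,0,2)[0],key=cv2.contourArea)
b=P[...,2]; bm=(m>0)&(abs(b-.012)<.004)
w=np.array([ray(s,u,v,.012)[:2] for v,u in zip(*np.nonzero(bm))])
r=cv2.minAreaRect((w*1000).astype(np.float32)); print("board mm",r, "corners",cv2.boxPoints(r).round(0).tolist())
# black flashlight in dock
k=((V<70)&(P[...,2]>.034)&(P[...,2]<.05)); k[:195]=0;k[275:]=0;k[:,:338]=0;k[:,376:]=0
n,l,st,_=cv2.connectedComponentsWithStats(k.astype(np.uint8)); i=1+st[1:,4].argmax(); k=l==i
q=P[k]; mu=q.mean(0); a=np.linalg.svd(q[:,:2]-mu[:2],full_matrices=False)[2][0]; a*=np.sign(a[0]); t=(q[:,:2]-mu[:2])@a
print("fl",mu,"dir",np.degrees(np.arctan2(a[1],a[0])),t.min(),t.max(),np.percentile(q[:,2],[5,50,95]), "tail",mu[:2]+a*t.min(),"front",mu[:2]+a*t.max())
kr=((H<6)|(H>174))&(S>150)&(V>60); kr[:175]=0;kr[200:]=0;kr[:,:312]=0;kr[:,:][:,335:]=0
vv,uu=np.nonzero(kr); print("knob",uu.mean(),vv.mean(),ray(s,uu.mean(),vv.mean(),.120),P[kr][:,2].max())
for nme,bx in(("scraper",(240,295,110,202)),("horn",(370,400,75,165)),("dish",(415,478,208,270)),("small",(320,358,308,360)),("large",(220,250,230,322))):
    p=[ray(s,u,v,.01)[:2].round(3).tolist() for u,v in((bx[0],bx[3]),(bx[1],bx[2]))]; print(nme,p)
cv2.imwrite("pics/c1.png",cv2.resize(s["img"][150:300,300:410],None,fx=4,fy=4,interpolation=2))
```

```text
board mm ((555.2566528320312, -21.282882690429688), (109.59759521484375, 238.93930053710938), 75.77044677734375) corners [[426.0, -45.0], [658.0, -104.0], [685.0, 2.0], [453.0, 61.0]]
fl [ 0.52856208 -0.01409996  0.0406789 ] dir -14.316807482845446 -0.05782386682395031 0.05841595135516997 [0.03519838 0.04098269 0.04521541] tail [4.72534038e-01 1.98915017e-04] front [ 0.58516382 -0.02854525]
knob 322.5154639175258 186.02061855670104 [0.62012766 0.0503076  0.12      ] 0.13443986624289841
scraper [[0.607, 0.215], [0.799, 0.102]]
horn [[0.681, -0.051], [0.873, -0.119]]
dish [[0.466, -0.136], [0.59, -0.269]]
small [[0.294, 0.057], [0.393, -0.02]]
large [[0.369, 0.252], [0.55, 0.194]]
```

View pics/c1.png

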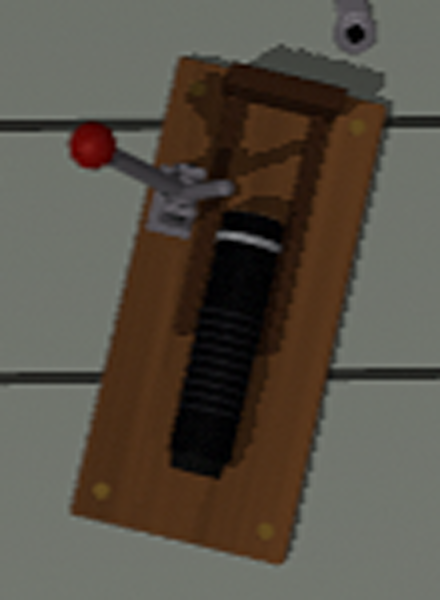

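The crop confirms the middle-sized flashlight on the dock, with its lens ring towards the stop and its tail free on the bare board. The lever is open. The dock is at (0.555,-0.021) with a yaw of -14.25°, and the predicted knob position matches the measured one within 1 mm.

I'll move above the start of the push with the fingers shut and tool y along dock y.

>>> {"fn": "play_rows", "kwargs": {
  "targets": [1.39,2.405,0,0.12,0,1.39,2.405,0,0.12,0,1.39,2.405,0,0.12,0,1.39,2.405,0,0.12,0,1.39,2.405,0,0.12,0,1.39,2.405,0,0.12,0,1.39,2.405,0,0.12,0,1.39,2.405,0,0.12,0,1.39,2.405,0,0.12,0,1.39,2.405,0,0.12,0,1.39,2.405,0,0.12,0,1.39,2.405,0,0.12,0,1.39,2.405,0,0.12,0,1.39,2.405,0,0.12,0,1.39,2.405,0,0.12,0,1.39,2.405,0,0.12,0,1.39,2.405,0,0.12,0,1.39,2.405,0,0.12,0,1.39,2.405,0,0.12,0,1.39,2.405,0,0.12,0]
}}

```text
time: 1.77
position: [0.4393, 0.0091, 0.2481]
ee_rot: [-0.0, 0.202, 0.979, -0.0]
ft_force: [0.9, -1.1, -0.6]
opening: 0.003
grasp_force: 0.0
```

```bash
cat >> h.py <<'E'
O=np.array([.5553,-.0213]); TH=np.radians(-14.25); EX=np.array([np.cos(TH),np.sin(TH)]); EY=np.array([-EX[1],EX[0]])
def st():
    from scipy.spatial.transform import Rotation as Ro
    s=get_state(); p=np.array(s["position"]); q=s["ee_rot"]; R=Ro.from_quat([q[1],q[2],q[3],q[0]]).as_matrix()
    d=p[:2]-O
    print("t",s["time"],"p",p.round(4),"dock",(d@EX).round(4),(d@EY).round(4),"yaw y",np.degrees(np.arctan2(R[1,1],R[0,1])).round(2),"tz",R[2,2].round(4),"F",np.round(s["ft_force"],1),"open",s["opening"],"j",np.round(s["joint_positions"],2))
    return s,p,R
def todock(p,x,y,z):
    return ((np.r_[O+x*EX+y*EY,z]-p)*100).round(2)
E
python3 - <<'E'
from h import *
s,p,R=st(); print(todock(p,-.120,0,.037))
E
```

```text
t 1.7667 p [0.4393 0.0091 0.2481] dock -0.1199 0.0009 yaw y 66.64 tz -1.0 F [ 0.9 -1.1 -0.6] open 0.003342172129241056 j [ 0.02  0.09 -0.18  1.3  -0.    0.43]
[ -0.03  -0.08 -21.11]
```

>>> {"fn": "play_rows", "kwargs": {
  "targets": [-0.25,0,-1,0.08,0,-0.25,0,-2,0.08,0,0,0,-3,0,0,0,0,-2,0,0,0,0,-1,0,0]
}}

```text
time: 2.18
position: [0.4325, 0.0077, 0.1557]
ee_rot: [-0.002, 0.126, 0.992, -0.0]
ft_force: [-0.1, -0.7, -0.5]
opening: 0.003
grasp_force: 0.0
```

Run:
```python
from h import *
s,p,R=st(); w=snapshot("wrist"); cv2.imwrite("pics/w1.png",w["img"])
T=np.eye(4);T[:3,:3]=R;T[:3,3]=p; M=T@np.array(w["hand_eye"]); f=200/np.tan(np.radians(w["fovy"])/2)
w["R"]=M[:3,:3].T; w["t"]=-M[:3,:3].T@M[:3,3]
import pickle;pickle.dump(w,open("w1.pkl","wb"))
P=pts(w); D=(P[...,:2]-O); x=D@EX; y=D@EY; z=P[...,2]
V=w["img"].max(2)
k=(w["range_z"]>0)&(V<80)&(abs(y)<.012)&(z>.034)&(z<.05)&(x<.08)
print(k.sum(),np.percentile(x[k],[0,1,99,100]),"y",y[k].mean(),z[k].mean()); print(todock(p,-.120,0,.037))
```

```text
t 2.1833 p [0.4325 0.0077 0.1557] dock -0.1262 -0.0021 yaw y 75.47 tz -1.0 F [-0.1 -0.7 -0.5] open 0.003136835863696427 j [ 0.02  0.12 -0.39  1.07 -0.    0.27]
478 [-0.08731962 -0.08708737  0.04046918  0.04146413] y -0.0018897663611097497 0.04184003769210174
[  0.65   0.05 -11.87]
```

View pics/w1.png

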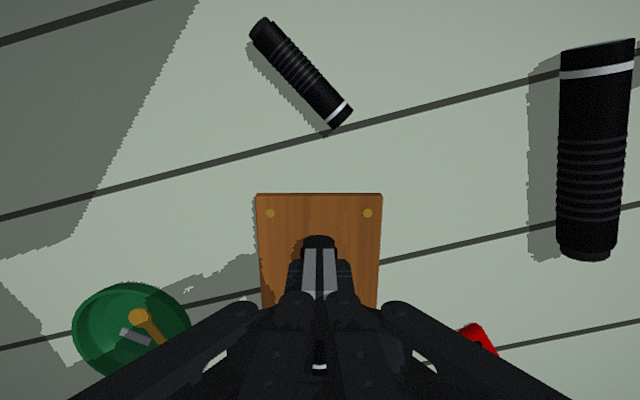

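The wrist view shows the flashlight's tail at about (319,240), in line with the fingers. Its measured tail position is dock x ≈ -0.088, so the fingers clear it by about 27 mm. I'll descend and then begin the push.

>>> {"fn": "play_rows", "kwargs": {
  "targets": [0,0.1,-3,0,0,0,0.1,-3,0,0,0,0,-3,0,0,0,0,-1.5,0,0,0,0,-1.3,0,0,0,0,0,0,0,0.97,-0.25,0,0,0,0.97,-0.25,0,0,0,0.78,-0.2,0,0,0,0.58,-0.15,0,0,0,0.58,-0.15,0,0,0,0.58,-0.15,0,0,0]
}}

```text
time: 3.23
position: [0.4793, -0.0021, 0.0405]
ee_rot: [0.0, 0.127, 0.992, 0.0]
ft_force: [-1.8, 1.3, 1.1]
opening: -0.001
grasp_force: 0.9
```

Run:
```python
from h import *
s,p,R=st(); print(todock(p,-.037,0,.037))
```

```text
t 3.2333 p [ 0.4793 -0.0021  0.0405] dock -0.0784 -0.0001 yaw y 75.45 tz -1.0 F [-1.8  1.3  1.1] open -0.0014955071396310015 j [-0.    0.32 -0.46  0.8   0.    0.25]
[ 4.02 -1.01 -0.35]
```

>>> {"fn": "play_rows", "kwargs": {
  "targets": [0.58,-0.15,0,0,0,0.58,-0.15,0,0,0,0.58,-0.15,0,0,0,0.58,-0.15,0,0,0,0.39,-0.1,0,0,0,0.29,-0.07,0,0,0,0.19,-0.05,0,0,0,0.19,-0.05,0,0,0,0.19,-0.05,0,0,0]
}}

```text
time: 3.98
position: [0.5143, -0.0111, 0.0403]
ee_rot: [-0.0, 0.127, 0.992, -0.0]
ft_force: [-0.1, -1.0, 0.1]
opening: 0.002
grasp_force: 0.6
```

Run:
```python
from h import *
s,p,R=st(); print(todock(p,-.037,0,.037))
```

```text
t 3.9833 p [ 0.5143 -0.0111  0.0403] dock -0.0423 -0.0002 yaw y 75.47 tz -1.0 F [-0.1 -1.   0.1] open 0.0017960488990577173 j [-0.02  0.38 -0.36  0.83 -0.    0.23]
[ 0.52 -0.11 -0.33]
```

Now small steps until the force rises at the stop.

>>> {"fn": "play_rows", "kwargs": {
  "targets": [0.15,-0.04,0,0,0,0.15,-0.04,0,0,0,0.1,-0.025,0,0,0,0,0,0,0,0]
}}

```text
time: 4.32
position: [0.5185, -0.0122, 0.0403]
ee_rot: [0.0, 0.127, 0.992, -0.0]
ft_force: [0.3, -0.0, 0.5]
opening: -0.001
grasp_force: 0.0
```

>>> {"fn": "play_rows", "kwargs": {
  "targets": [0.1,-0.025,0,0,0,0.1,-0.025,0,0,0,0,0,0,0,0]
}}

```text
time: 4.57
position: [0.5191, -0.0123, 0.0401]
ee_rot: [-0.001, 0.126, 0.992, 0.0]
ft_force: [-8.7, 2.0, 6.3]
opening: -0.0
grasp_force: 4.6
```

Run:
```python
from h import *
s,p,R=st(); print(todock(p,-.037,0,.037))
```

```text
t 4.5667 p [ 0.5191 -0.0123  0.0401] dock -0.0373 -0.0002 yaw y 75.47 tz -1.0 F [-8.7  2.   6.3] open -0.0004876600825731839 j [-0.02  0.39 -0.35  0.84  0.    0.23]
[ 0.03  0.01 -0.31]
```

The force rose to 9 N at TCP dock x = -37 mm, exactly where the home position was predicted. I'll back off, rise and go round to the knob's outer side, then check.

>>> {"fn": "play_rows", "kwargs": {
  "targets": [-1.3,0.33,0,0,0,-1.3,0.33,0,0,0,-1.3,0.33,0,0,0,0,0,2.9,0,0,0,0,2.9,0,0,0,0,2.9,0,0,0,0,2.9,0,0,0,0,2.9,0,0,1.9,1.26,0,0,0,1.9,1.26,0,0,0,1.9,1.26,0,0,0,1.9,1.26,0,0,0,1.9,1.26,0,0,0,1.9,1.26,0,0,0,1.9,1.26,0,0,0,1.9,1.26,0,0,0,0,0,0,0,0]
}}

```text
time: 5.98
position: [0.6355, 0.1001, 0.1844]
ee_rot: [0.0, 0.126, 0.992, 0.0]
ft_force: [1.6, 0.8, 0.1]
opening: 0.0
grasp_force: 0.0
```

Run:
```python
from h import *
s,p,R=st(); print(todock(p,.045,.135,.122))
t=snapshot("top"); c=snapshot("scene")
cv2.imwrite("pics/c2.png",np.hstack([cv2.resize(t["img"][150:300,300:410],None,fx=3.3,fy=3.3,interpolation=2)[:480],cv2.resize(c["img"][180:300,220:340],(400,480),interpolation=2)[:, :]] if False else [cv2.resize(t["img"][150:300,300:410],(352,480),interpolation=2),cv2.resize(c["img"][170:300,220:335],(425,480),interpolation=2)]))
P=pts(t); D=P[...,:2]-O; x=D@EX;y=D@EY
k=(t["img"].max(2)<70)&(abs(y)<.012)&(P[...,2]>.034)&(P[...,2]<.05)&(x<.12)&(x>-.13)
print(k.sum(),np.percentile(x[k],[0,2,98,100]))
```

```text
t 5.9833 p [0.6355 0.1001 0.1844] dock 0.0479 0.1374 yaw y 75.54 tz -1.0 F [1.6 0.8 0.1] open 8.176588366743744e-05 j [0.16 0.53 0.27 1.3  0.   0.41]
[-0.34 -0.16 -6.24]
16 [0.09903998 0.09957182 0.11464307 0.11484788]
```

View pics/c2.png

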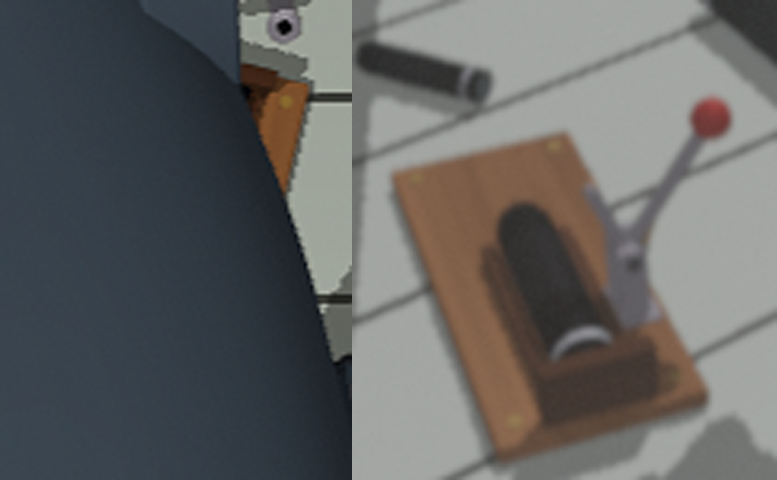

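In the scene view (right half) the flashlight is against the end stop at about (580,350), and the lever is still open with the knob at (710,118). I'll descend beside the knob and push towards dock -y.

>>> {"fn": "play_rows", "kwargs": {
  "targets": [-0.17,-0.08,-1.6,0,0,-0.17,-0.08,-1.6,0,0,0,0,-1.6,0,0,0,0,-1.4,0,0,0,0,0,0,0,-0.15,-0.58,0,0,0,-0.15,-0.58,0,0,0,-0.15,-0.58,0,0,0,-0.15,-0.58,0,0,0,-0.15,-0.58,0,0,0,-0.15,-0.58,0,0,0]
}}

```text
time: 7.0
position: [0.6221, 0.0623, 0.1252]
ee_rot: [0.002, 0.126, 0.992, 0.002]
ft_force: [1.2, 8.6, 8.4]
opening: -0.002
grasp_force: 4.5
```

Run:
```python
from h import *
s,p,R=st(); print(todock(p,.045,.06,.122))
```

```text
t 7.0 p [0.6221 0.0623 0.1252] dock 0.0442 0.0975 yaw y 75.49 tz -1.0 F [1.2 8.6 8.4] open -0.0015246471611779521 j [0.1  0.51 0.08 1.14 0.   0.35]
[-0.84 -3.65 -0.32]
```

>>> {"fn": "play_rows", "kwargs": {
  "targets": [-0.15,-0.58,0,0,0,-0.15,-0.58,0,0,0,-0.15,-0.58,0,0,0,-0.15,-0.58,0,0,0,0,0,0,0,0]
}}

```text
time: 7.42
position: [0.6146, 0.0372, 0.1235]
ee_rot: [0.0, 0.127, 0.992, -0.0]
ft_force: [0.7, 0.7, -0.2]
opening: 0.001
grasp_force: 0.5
```

Run:
```python
from h import *
s,p,R=st(); print(todock(p,.045,.055,.122))
```

```text
t 7.4167 p [0.6146 0.0372 0.1235] dock 0.0431 0.0713 yaw y 75.4 tz -1.0 F [ 0.7  0.7 -0.2] open 0.0006552143813477575 j [ 0.06  0.5   0.06  1.13 -0.    0.32]
[-0.22 -1.62 -0.15]
```

>>> {"fn": "play_rows", "kwargs": {
  "targets": [-0.12,-0.48,0,0,0,-0.12,-0.48,0,0,0,-0.12,-0.48,0,0,0,-0.12,-0.48,0,0,0,0,0,0,0,0,0,0,0,0,0]
}}

```text
time: 7.92
position: [0.61, 0.0189, 0.1233]
ee_rot: [-0.0, 0.127, 0.992, -0.0]
ft_force: [0.2, -0.3, 0.1]
opening: -0.002
grasp_force: 0.0
```

Run:
```python
from h import *
s,p,R=st()
c=snapshot("scene"); cv2.imwrite("pics/c3.png",cv2.resize(c["img"][130:310,200:360],None,fx=3.3,fy=3.3,interpolation=2))
```

```text
t 7.9167 p [0.61   0.0189 0.1233] dock 0.0431 0.0525 yaw y 75.43 tz -1.0 F [ 0.2 -0.3  0.1] open -0.0021903215086872922 j [ 0.03  0.49  0.04  1.12 -0.    0.29]
```

View pics/c3.png

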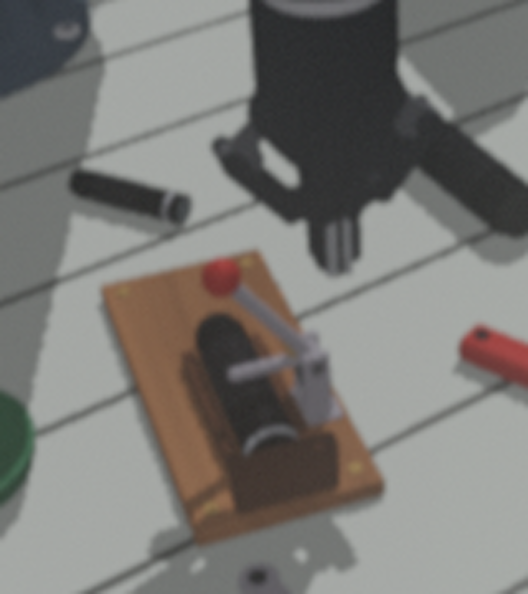

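The lever has snapped over. The knob is at (221,277) on the dock's -y side, and the keeper arm lies across the flashlight at (265,368), which is against the stop. I'll retreat outward and up, then check that all is at rest.

>>> {"fn": "play_rows", "kwargs": {
  "targets": [0.3,1.2,0,0,0,0.5,1.9,0,0,0,0.5,1.9,0,0,0,0,0,2.5,0,0,0,0,2.5,0,0,0,0,2.5,0,0,-2,2,0,0,0,-2.5,2,0,0,0,-2.5,2,0,0,0,-2.5,2,0,0,0,-2.5,2,0,0,0,-2.5,2,0,0,0,-2,2,0,0,0,-2,2,0,0,0,0,0,0,0,0,0,0,0,0,0,0,0,0,0,0]
}}

```text
time: 9.38
position: [0.4383, 0.2297, 0.1984]
ee_rot: [0.0, 0.126, 0.992, 0.0]
ft_force: [-0.4, 0.4, 0.4]
opening: 0.001
grasp_force: 0.0
```

Run:
```python
from h import *
st(); t=snapshot("top"); cv2.imwrite("pics/t4.png",cv2.resize(t["img"][60:370,210:490],(542,600),interpolation=2))
P=pts(t); D=P[...,:2]-O; x=D@EX;y=D@EY
k=(t["img"].max(2)<70)&(abs(y)<.01)&(P[...,2]>.034)&(P[...,2]<.05)&(x<.09)&(x>-.13)
print(k.sum(),np.percentile(x[k],[0,2,98,100]) if k.any() else "")
```

```text
t 9.3833 p [0.4383 0.2297 0.1984] dock -0.1752 0.2145 yaw y 75.51 tz -1.0 F [-0.4  0.4  0.4] open 0.0005309388442559963 j [ 0.48  0.22 -0.16  1.2  -0.    0.74]
504 [-0.02605543 -0.02448348  0.08793181  0.08912806]
```

View pics/t4.png

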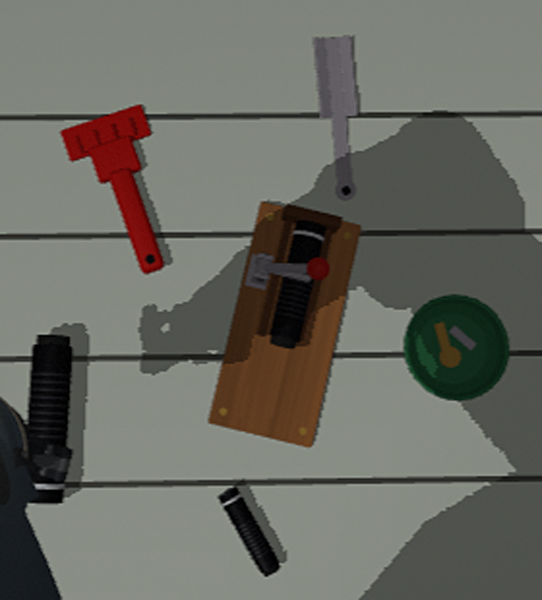

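The top view shows the tail at dock x = -26 mm, which is home. The keeper is closed, with the knob at (317,267), and the other items are undisturbed.

```bash
python3 -c "from plant import close_job; print(close_job())"
```

```text
the job is handed in; nothing more can be done
None
```

The flashlight is home against the end stop and the keeper lever is snapped across it; the ice scraper, shoe horn and key dish lie where they were, and the job is handed in after about 9.4 s of robot time.

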